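Offer up a guard door to its hinge and hold it for the pin

TASK

Get the small yellow-framed guard door ready for its hinge pin. First lay the steel straightedge down across the front of the guard, flush against the front faces of both its feet, so that the door has something level to stand on; then lift the door out of the wooden block, stand it upright on the straightedge in its closed position and slide its hinge knuckle gently home between the two knuckles on the jamb post so that the holes line up. Finish while still holding the door there, so that a colleague can drop the pin in; do not force the hinge, and do not disturb the pin, tools, tape and screws lying about.

Things in the scene. Friction and masses are not known exactly. Their poses are not given: they have to be found in the camera images.
- guard: fixed grey guard, 250 mm wide, 110 mm high, clear screens at its back. Origin on the bench, in the plane of its feet's front faces, midway across the opening; x points back into the guard, y to its left (to the jamb post), z up. Jamb post: x -31 to 31, y 99 to 141 mm, 108 high. Strike post behind the door at the right end, 65 high; nothing of it lies in front of x = -2 mm
- guard_feet (a point): middle of the line on the bench along the two feet's front faces (= the guard's origin, same axes). The feet are blocks 25 mm high with front faces at x = 0: left foot y 30 to 99 mm, right foot y -99 to -40 mm. Between them it is open, 70 mm wide, bare bench back to x = 62 mm: room for a finger behind the straightedge
- guard_bore (a point): on the hinge axis of the jamb (guard frame x -10, y 85 mm), 62 mm above the bench, guard's axes: where point door_bore must come. Two fixed knuckles (18 mm outside, upright 10 mm bore) stand on this axis, one at z 21 to 47, one at z 77 to 103 mm. The 30 mm gap between them is open to -y, front and back; at its +y side is the vee seat
- guard_vee (a point): middle of the fixed upright vee seat in the gap between the jamb's knuckles, 13 mm to the +y side of the bore axis, guard's axes. It opens to -y, catches a knuckle up to 3 mm off in x, and centres it: when the door's knuckle is pushed to +y until it stops in both flanks, the holes line up within about 1 mm
- door: loose rigid door panel, 8 mm thick (x; back at +4), 148 wide (y -75 to 73), 105 high (z), yellow frame, clear pane; mass 0.22 to 0.42 kg, centre of mass near y = 5 mm. Origin: middle of the lower edge; y points to the hinge end, z up. Black pull stands 26 mm out of the front (-x) face at y -66. Closed on the straightedge its axes are the guard's and its origin is at x -10, y 0, z 12 mm there
- door_bore (a point): centre of the bore of the door's own knuckle, axes as the door: an upright steel tube, 18 mm outside, 10 mm bore, 26 mm high, 85 mm from the door's middle along +y and 50 mm above its lower edge (2 mm of play above and below it in the jamb's gap)
- door_top (a point): middle of the door's top edge, 105 mm above its lower edge, axes as the door; the top bar (22 mm high, 148 mm long, 8 mm thick) can be pinched from above across x
- straightedge: loose steel bar 20 mm wide (x), 150 long (y), 12 high (z), 0.28 kg, flat on the bench in front of the guard; origin at the centre of its underside. In place its back edge touches both feet: its centre is at x -10 mm and about y -8 mm in the guard's frame (y -20 to 10 mm will do); either way round is right. The lower jamb knuckle hangs over y 76 to 94 mm, z 21 mm up
- stand: fixed wooden block 56 mm (x) by 130 (y), 41 high, origin at the centre of its underside. The door starts upright in its groove (along y, 12 mm wide, 29 deep, floor 12 mm above the bench, open at the ends), axes as the block's, at most 8 mm off centre along y, and may lean a little; lift it straight up by more than 45 mm to clear
- hinge_pin: the loose brass hinge pin, 8 mm thick, 101 mm long, lying in front of the left-hand machine; it stays there for the colleague; origin on the bench under its head end
- screw_bin: small yellow bin of screws, 66 x 100 x 32 mm; bystander; origin at its underside, on the bench
- screwdriver: orange-handled screwdriver, 202 mm long; bystander; origin at its underside, on the bench
- hex_key: black hexagon key, 125 mm long; bystander; origin at its underside, on the bench
- tape: roll of tan tape, 100 mm across, 25 mm high; bystander; origin at its underside, on the bench
Not all that is in view belongs to the job. Of the things shaped like the straightedge, the steel one is meant.

How it is judged:
On the way, in this order (a step that is already met when the one before it is completed fails the run):
1. the straightedge lies flat and flush against the front faces of both feet of the guard (x of straightedge in the frame of guard between -0.0125 and -0.0075 m and y of straightedge in the frame of guard between -0.035 and 0.025 m and angle between the y axis of straightedge and the y axis of guard, either way round below 0.025 rad and height (world z) of straightedge below 0.003 m and angle between straightedge's own z axis and vertical below 0.03 rad), for 0.2 s.
2. the door is lifted clear of the wooden block in the gripper (z of door in the frame of stand above 0.045 m and contact force between the fingers and door above 1 N), for 0.1 s.
At the end, for the whole second after the job is handed in: The door is gripped and still, its bore within 2 mm (sideways and in height) of the jamb bores, upright within 3 and closed within 4 degrees; the straightedge lies flat, within 2.5 mm and 1.4 degrees of flush with both feet, its middle at most 35 mm right or 25 mm left of the guard's (all of step 1 and horizontal distance between door_bore and guard_bore below 0.002 m and z of door_bore in the frame of guard_bore between -0.002 and 0.002 m and angle between door's own z axis and vertical below 0.05 rad and angle between the y axis of door and the y axis of guard, either way round below 0.07 rad and contact force between the fingers and door above 2 N and linear speed of door below 0.01 m/s); the arm keeps its last pose, push and grip.
It fails at once if the hinge is forced: the door presses on the guard with more than 40 N (contact force between door and guard above 40 N).
It fails at once if the pin, the screw bin, the screwdriver, the hex key or the tape is pushed more than 30 mm (distance of any of hinge_pin, screw_bin, screwdriver, hex_key, tape from where it was at the start of the episode above 0.03 m).
It also fails if it takes over 61 s, if anything falls off the work surface, if the arm or the gripper's body presses on something with over 40 N, if the wrist force passes 120 N, or if a joint passes its speed limit or range.

ROBOT

A 7-joint arm with a two-finger parallel gripper is mounted at the origin on a cart in front of the work surface, level with it; the furniture and walls round the work are solid. World frame = base frame: x ahead of the robot, y to its left, z up, the work surface at z = 0. Lengths are in m, angles in rad, forces in N, time in s.
With the tool pointing down it reaches from about 0.425 to 0.825 m from the base axis. Payload 3.6 kg.
Tool frame: the origin (TCP) lies between the finger pads; the fingertips stand 14 mm ahead of it and the grasp point (between the pads) lies 5 mm behind it; z points along the fingers, y is the line along which they close (so a half turn about z gives the same grasp; the last joint's range is limited). The gripper opens to 93 mm and grips with 3 to 60 N. Pads are 15 mm wide; open, the fingers measure 128 mm over their backs; the gripper's body (75 mm by 188 mm) begins 65 mm behind the grasp point.
Start: joints at [-1.192, 0.615, -0.013, 1.423, 0.008, 1.103, -0.04], TCP at [0.257, 0.597, 0.233] pointing down, gripper open.
Joint ranges: [-3.12, 3.12], [-0.3, 2.06], [-1.34, 1.32], [0.26, 2.42], [-1.36, 4.5], [0.01, 1.98], [-2.84, 2.84]. Speed limits (rad/s): [2.79, 2.79, 3.14, 3.14, 3.14, 3.14, 3.14].

INTERFACE

Orientations are given as [roll, pitch, yaw] about the fixed x, y, z axes, in that order (R = Rz(yaw) Ry(pitch) Rx(roll)).
In Python, from rig import ctrl gives the robot as it stands.
- The arm moves only by the tool servo_tool, never from a script. Its argument "plan" is a list that holds one entry, the list of rows, each a list of 5 numbers: the shift along the tool's x, y, z in cm, then the turn about the tool's z in degrees, then the opening, from -1 (shut) to 1 (fully open). In form: [[[dx, dy, dz, spin, claw], ...]]. A call has 1 to 5 rows; each row is the pose to reach, as a shift and turn from the pose commanded when the call began, along the tool's axes at that moment; what a row does not reach only later rows make up. A row lasts 1/12 s, in which the tool goes at most 41.7 mm and 7.16 degrees, less where a joint would pass 70% of its speed; a pose out of reach is approached as far as the arm can. A call with a gripper value outside its range is refused whole. The fingers move at their own pace and stop on an object; the grip force is fixed at half the most. Time passes only in rows, so rows that repeat a pose let the fingers close. It gives the time, the measured TCP pose, the force, the opening and the grip force at its end, in the units of the state.
- ctrl.read_state(): the state, without advancing time (a new reading comes with each control period).
- ctrl.capture(name): name is "scene" or "top" or "wrist"; returns the picture (480x640x3 uint8, red, green, blue); there is no depth.
- ctrl.camera_params(name): a dict with "fovy" (degrees; the focal length in pixels is half the picture's height over the tangent of half this angle, whatever the lens; pixels are square), "cx", "cy" (the principal point, pixels), "extrinsics" (4x4, takes a point from camera to world coordinates); the wrist camera has in their place "hand_eye" (4x4, takes a point from camera to tool coordinates, whose origin is the TCP and whose axes are the flange's). Camera axes: x right, y up, looking along -z (the intrinsics and any distortion apply to the point x, -y, -z); pixel columns grow to the right and rows downward; lengths in m; the calibration is good to about 2 mm. A picture is of the moment at which its call begins: read the wrist's pose just before it. camera_params takes no time and is no camera call.
- ctrl.finish_job(): hands the job in; it is judged then, once.
The state is a dict: "time_s": time; "joint_pos": joint angles; "qvel": joint speeds; "joint_torque": joint torques, N m; "eef_pos": TCP position; "tool_rot": TCP orientation; "force": force on the tool from outside, world axes, zero at the start; "ft_torque": the same for the moment, N m; "opening": opening from 0.0 (shut) to 1.0 (fully open); "finger_force": force on a finger pad.
Only numpy, scipy, OpenCV 4.12 (cv2) and the standard library are available. Lean on these libraries where they do the work, as an engineer would, in place of code of your own. Each camera call takes 0.05 s, during which the arm holds its last target. There are 200 camera calls.

## Working session

There is one attempt and no reset: what is moved stays moved. The work goes in short steps, Python scripts to look and compute and a tool call to move; the robot and the scene stay as the last step left them, time stands still between calls to the robot, and variables do not carry over. Pictures are saved under pics/ and viewed, at most 10 in all, crops included, and the job is handed in when it is done.

Besides the shell and the picture viewer there is one more tool, called after ">>>" as name(argument=value, ...), one argument or row to a line, values as JSON. servo_tool: Moves the arm, as the interface text tells. Its arguments: {"type":"object","properties":{"plan":{"type":"array"}},"required":["plan"]}

```bash
ls; mkdir -p pics
python3 - <<'E'
from rig import ctrl
import cv2, numpy as np
np.set_printoptions(precision=4,suppress=True)
print(ctrl.read_state())
for n in ["scene","top","wrist"]:
    im=ctrl.capture(n); cv2.imwrite(f"pics/{n}0.png",im[:,:,::-1]); print(n,ctrl.camera_params(n))
E
```

```text
pics
{'time_s': 0.0, 'joint_pos': array([-1.1915,  0.6159, -0.0126,  1.4249,  0.0081,  1.1034, -0.0404]), 'qvel': array([ 0.0007, -0.0019,  0.0013, -0.0005, -0.0011, -0.0003,  0.001 ]), 'joint_torque': array([ -0.    , -45.8938,   0.2092, -16.5742,  -0.0611,   0.0204,
         0.0002]), 'eef_pos': array([0.2563, 0.5965, 0.2315]), 'tool_rot': array([-3.139 ,  0.0001,  2.7358]), 'force': array([-0.1051,  0.8449, -0.867 ]), 'ft_torque': array([-0.0105,  0.0253, -0.0022]), 'finger_force': 0.0, 'opening': 0.9967926252445334}
scene {'fovy': 53.95367000901201, 'cx': 323.5153688532005, 'cy': 238.95685685682076, 'extrinsics': array([[ 0.6865,  0.297 , -0.6637, -0.3061],
       [-0.7269,  0.3027, -0.6164, -0.7372],
       [ 0.0178,  0.9056,  0.4237,  0.6181],
       [ 0.    ,  0.    ,  0.    ,  1.    ]])}
top {'fovy': 48.73992526838808, 'cx': 316.00707732263487, 'cy': 226.1261104808619, 'extrinsics': array([[ 0.0089,  0.9822, -0.1878,  0.2557],
       [-0.9999,  0.0112,  0.011 ,  0.0406],
       [ 0.0129,  0.1877,  0.9821,  1.409 ],
       [ 0.    ,  0.    ,  0.    ,  1.    ]])}
wrist {'fovy': 69.13516526120418, 'cx': 313.80138517715676, 'cy': 234.82860824539705, 'hand_eye': array([[-0.0005,  0.9553,  0.2955,  0.0826],
       [ 1.    ,  0.0004,  0.0003, -0.0006],
       [ 0.0001,  0.2955, -0.9553, -0.1524],
       [ 0.    ,  0.    ,  0.    ,  1.    ]])}
```

View pics/top0.png

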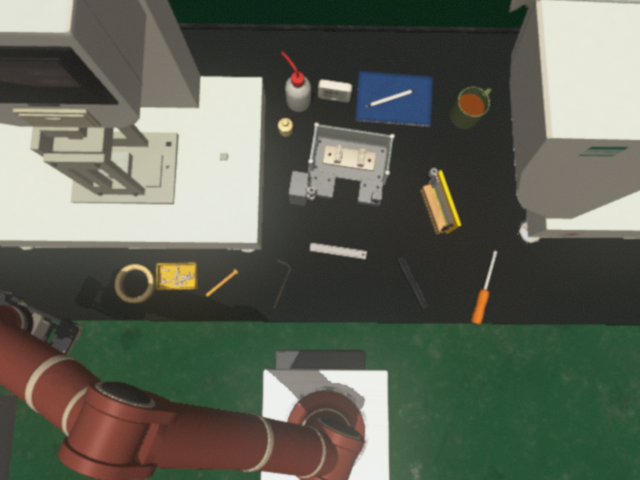

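View pics/scene0.png

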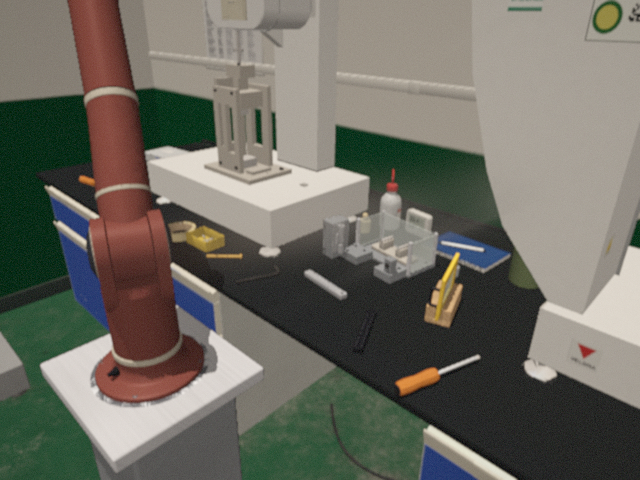

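The top view shows the steel bar at (338,251), a dark decoy bar at (412,282), the door in its block at (445,203), and the guard at (350,165) with its jamb on the left. The scene view agrees. I'll measure from an enlarged crop.

```bash
cat > h.py <<'E'
import numpy as np, cv2
from scipy.spatial.transform import Rotation as R
np.set_printoptions(precision=4,suppress=True)
from rig import ctrl
def cam(n,st=None):
    p=ctrl.camera_params(n); f=240/np.tan(np.radians(p["fovy"]/2))
    if n=="wrist":
        T=np.eye(4);T[:3,:3]=R.from_euler("xyz",st["tool_rot"]).as_matrix();T[:3,3]=st["eef_pos"]
        E=T@p["hand_eye"]
    else: E=p["extrinsics"]
    return f,p["cx"],p["cy"],E
def ray(c,uv,z):
    f,cx,cy,E=c; uv=np.atleast_2d(np.asarray(uv,float))
    d=np.c_[(uv[:,0]-cx)/f,-(uv[:,1]-cy)/f,-np.ones(len(uv))]@E[:3,:3].T
    o=E[:3,3]; return (o+d*((z-o[2])/d[:,2])[:,None])
def proj(c,P):
    f,cx,cy,E=c; q=(np.atleast_2d(P)-E[:3,3])@E[:3,:3]
    return np.c_[cx+f*q[:,0]/-q[:,2],cy-f*q[:,1]/-q[:,2]]
def wrist(name):
    st=ctrl.read_state(); im=ctrl.capture("wrist")[:,:,::-1].copy(); cv2.imwrite(f"pics/{name}.png",im); return im,cam("wrist",st),st
E
python3 - <<'E'
from h import *
im=cv2.imread("pics/top0.png"); c=cam("top")
cv2.imwrite("pics/crop0.png",cv2.resize(im[115:275,280:480],None,fx=4,fy=3.75,interpolation=cv2.INTER_CUBIC)[:600])
g=im.min(2)
m=(g>130).astype(np.uint8); m[:235]=0;m[265:]=0;m[:,:300]=0;m[:,380:]=0
k=max(cv2.findContours(m,0,2)[0],key=cv2.contourArea); r=cv2.minAreaRect(k); b=cv2.boxPoints(r)
print("bar",r,ray(c,b,.012),ray(c,r[0],.012))
hsv=cv2.cvtColor(im,cv2.COLOR_BGR2HSV)
m=cv2.inRange(hsv,(20,120,120),(35,255,255)); m[:,:410]=0;m[:160]=0;m[245:]=0;m[:,470:]=0
k=max(cv2.findContours(m,0,2)[0],key=cv2.contourArea); r=cv2.minAreaRect(k); b=cv2.boxPoints(r)
print("door",r,b,ray(c,b,.117),ray(c,r[0],.117))
E
```

```text
bar ((337.7176208496094, 250.38265991210938), (56.418819427490234, 7.664256572723389), 8.530765533447266) [[ 0.458   0.0423  0.012 ]
 [ 0.4784  0.0395  0.012 ]
 [ 0.4575 -0.1094  0.012 ]
 [ 0.4371 -0.1062  0.012 ]] [[ 0.4577 -0.0335  0.012 ]]
door ((448.76129150390625, 199.98924255371094), (62.44972610473633, 14.532434463500977), 80.04937744140625) [[436.2087 170.4897]
 [450.5226 167.9785]
 [461.3138 229.4888]
 [447.     232.    ]] [[ 0.6502 -0.2781  0.117 ]
 [ 0.6573 -0.3149  0.117 ]
 [ 0.4983 -0.3356  0.117 ]
 [ 0.4916 -0.2997  0.117 ]] [[ 0.5735 -0.3072  0.117 ]]
```

View pics/crop0.png

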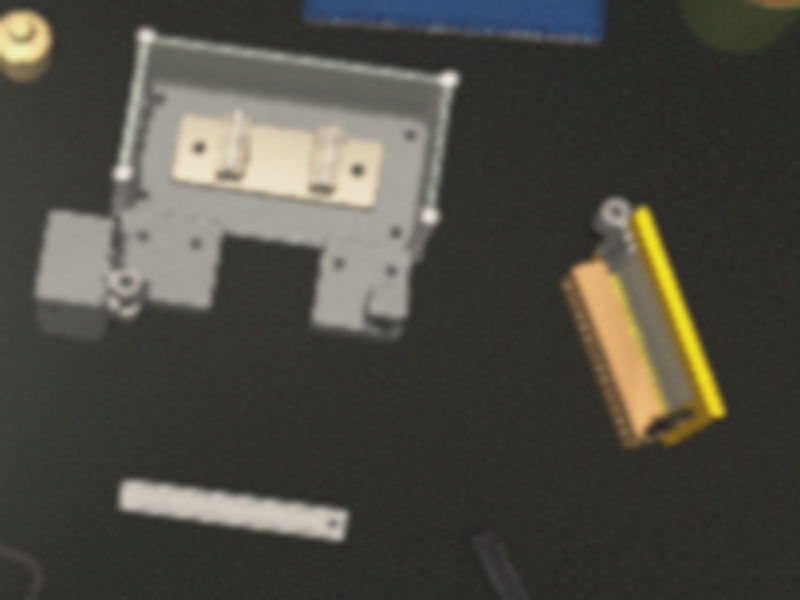

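>>> servo_tool(
  plan=[
    [[-2.8,-2.86,0,0,-0.2],[-5.6,-5.72,0,0,-0.2],[-8.4,-8.58,0,0,-0.2],[-11.2,-11.44,0,0,-0.2],[-14,-14.3,0,0,-0.2]],
  ],
)

```text
time_s: 0.57
eef_pos: [0.329, 0.4085, 0.2324]
tool_rot: [-3.141, 0.0, 2.736]
force: [1.1, 0.5, -0.1]
opening: 0.687
finger_force: 0.0
```

>>> servo_tool(
  plan=[
    [[-2.8,-2.86,0,0,-0.2],[-5.6,-5.72,0,0,-0.2],[-8.4,-8.58,0,0,-0.2],[-11.2,-11.44,0,0,-0.2],[-14,-14.3,0,0,-0.2]],
  ],
)

```text
time_s: 0.98
eef_pos: [0.4011, 0.222, 0.2327]
tool_rot: [-3.142, -0.0, 2.736]
force: [0.0, 0.5, 0.0]
opening: 0.405
finger_force: 0.0
```

Run:
```python
from h import *
c=cam("top")
P=lambda u,v:[280+u/4,115+v/3.75]
print("screws z.11",ray(c,[P(147,37),P(450,78),P(123,173),P(430,215)],.110))
print("knuckle z.103",ray(c,[P(127,281)],.103))
print("feet top z.025",ray(c,[P(210,305),P(150,300),P(315,322),P(220,237),P(325,247)],.025))
print("door knuckle top z .075",ray(c,[P(617,211)],.075), "door top ends",ray(c,[P(642,208),P(722,414)],.117))
```

```text
screws z.11 [[ 0.7712  0.0265  0.11  ]
 [ 0.7441 -0.1697  0.11  ]
 [ 0.673   0.041   0.11  ]
 [ 0.6458 -0.1551  0.11  ]]
knuckle z.103 [[0.599  0.0376 0.103 ]]
feet top z.025 [[ 0.6024 -0.0186  0.025 ]
 [ 0.6056  0.0218  0.025 ]
 [ 0.5907 -0.0892  0.025 ]
 [ 0.653  -0.0252  0.025 ]
 [ 0.6465 -0.0963  0.025 ]]
door knuckle top z .075 [[ 0.6608 -0.2833  0.075 ]] door top ends [[ 0.6504 -0.2891  0.117 ]
 [ 0.5087 -0.3341  0.117 ]]
```

>>> servo_tool(
  plan=[
    [[-2.72,-2.8,0,0,-0.2],[-5.44,-5.6,0,0,-0.2],[-8.2,-8.4,0,0,-0.2],[-10.9,-11.2,0,0,-0.2],[-13.6,-14,0,0,-0.2]],
  ],
)

```text
time_s: 1.4
eef_pos: [0.4708, 0.0397, 0.2327]
tool_rot: [3.142, -0.0, 2.736]
force: [1.5, 0.3, -0.2]
opening: 0.4
finger_force: 0.0
```

>>> servo_tool(
  plan=[
    [[-2.72,-2.8,0,7,-0.2],[-5.4,-5.6,0,14,-0.2],[-5.4,-5.6,0,21,-0.2],[-5.4,-5.6,0,28,-0.2],[-5.4,-5.6,0,35,-0.2]],
  ],
)

```text
time_s: 1.82
eef_pos: [0.498, -0.0323, 0.2323]
tool_rot: [-3.141, -0.0, 2.116]
force: [-1.2, 0.2, -0.5]
opening: 0.395
finger_force: 0.0
```

>>> servo_tool(
  plan=[
    [[0,0,0,7,-0.2],[0,0,0,14,-0.2],[0,0,0,21,-0.2],[0,0,0,28,-0.2],[0,0,0,35,-0.2]],
  ],
)

```text
time_s: 2.23
eef_pos: [0.4979, -0.0311, 0.2324]
tool_rot: [-3.141, -0.0, 1.508]
force: [-0.3, -0.4, 0.0]
opening: 0.399
finger_force: 0.0
```

>>> servo_tool(
  plan=[
    [[0,0,0,4.6,-0.2],[0,0,0,4.6,-0.2],[0,0,0,4.6,-0.2]],
  ],
)

```text
time_s: 2.48
eef_pos: [0.498, -0.031, 0.2325]
tool_rot: [-3.141, 0.0, 1.436]
force: [0.2, -0.7, -0.5]
opening: 0.4
finger_force: 0.0
```

Run:
```python
from h import *
im,c,st=wrist("w1"); print(st["eef_pos"],st["tool_rot"],st["joint_pos"])
print(proj(c,[[.4577,-.0335,.012],[.597,-.049,0],[.6024,-.0186,.025],[.5907,-.0892,.025]]))
```

```text
[ 0.498  -0.031   0.2325] [-3.141   0.0002  1.4364] [-0.2998  0.4084  0.452   1.8608 -0.2192  0.9219  0.119 ]
[[278.0905 212.707 ]
 [403.1591 207.3178]
 [412.5528 183.4537]
 [405.1537 248.7112]]
```

View pics/w1.png

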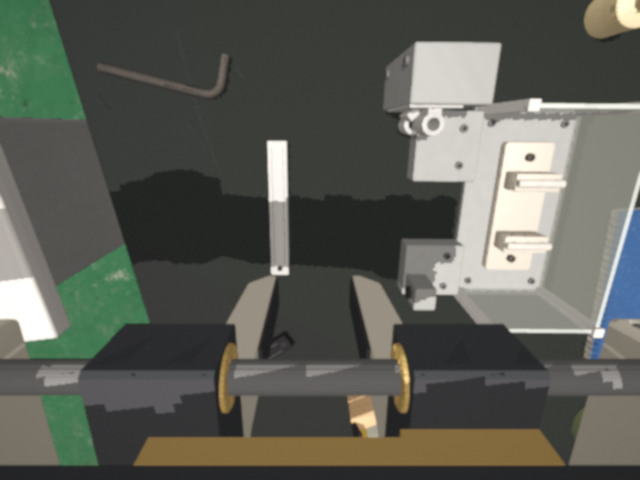

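The wrist view shows the bar at cols 267–289, rows 141–275, and the feet with front edges near col 411 (left) and col 400 (right).

Run:
```python
from h import *
im=cv2.imread("pics/w1.png"); st=ctrl.read_state(); c=cam("wrist",st)
g=cv2.cvtColor(im,cv2.COLOR_BGR2GRAY)
m=(g>80).astype(np.uint8); m[:,:255]=0;m[:,300:]=0;m[:130]=0;m[285:]=0
k=max(cv2.findContours(m,0,2)[0],key=cv2.contourArea); r=cv2.minAreaRect(k); b=cv2.boxPoints(r)
print(r,ray(c,b,.012),ray(c,r[0],.012))
for y in (150,165,172,255,270): print(y,g[y,396:424])
for x in (425,440): print(x,"L",g[172:190,x],"R",g[232:250,x])
```

```text
((277.10260009765625, 212.05807495117188), (33.42555618286133, 146.90438842773438), 4.492581367492676) [[ 0.4165 -0.1145  0.012 ]
 [ 0.4587  0.0467  0.012 ]
 [ 0.4924  0.0395  0.012 ]
 [ 0.4547 -0.1231  0.012 ]] [[ 0.4568 -0.0327  0.012 ]]
150 [ 61  61  61  61  62  61  62  61  61  62  61  62  70  86  96 101 101 104
 126 163 193 207 212 213 213 213 212 212]
165 [ 61  60  60  61  61  61  62  61  61  61  64  74  90  99 102 103 107 136
 178 201 210 212 212 212 212 212 212 212]
172 [ 62  61  62  62  62  61  61  61  61  62  69  84  95 101 103 107 129 167
 195 208 212 213 213 213 212 212 212 211]
255 [ 37  37  42  57  73  83  86  88  93 108 123 132 135 136 135 136 135 135
 135 134 135 134 134 132 132 133 132 132]
270 [ 40  44  61  77  84  87  89  95 113 127 132 134 134 134 134 134 134 135
 134 133 134 133 134 134 134 134 134 134]
425 L [210 210 210 209 209 210 209 202 177 132  85  64  59  62  61  62  61  61] R [ 36  38  37  36  38  43  63  84  97 100 101 102 108 119 129 133 135 134]
440 L [210 209 209 209 209 210 209 205 189 150  99  67  62  63  61  61  61  60] R [ 37  37  36  35  36  40  58  82  96 100 102 102 107 117 127 132 134 134]
```

Run:
```python
from h import *
st=ctrl.read_state(); c=cam("wrist",st)
T=ray(c,[(415,150),(413.4,165),(412.7,172),(405,255),(404,270),(425,181),(425,245.3)],.025)
B=ray(c,[(408.7,150),(407.5,165),(407,172),(399.2,255),(398.3,270)],0)
for Q in (T[:5],B):
    p=np.polyfit(Q[:,1],Q[:,0],1); print("x=",p,"yaw",-np.degrees(np.arctan(p[0])),Q[:,:2])
print(T[5:])
im=cv2.imread("pics/w1.png");g=cv2.cvtColor(im,cv2.COLOR_BGR2GRAY)
for y in (160,185,200,235,255): print(y,g[y,262:296])
print(g[134:146,278],g[268:282,280])
```

```text
x= [0.1446 0.6044] yaw -8.229838941662132 [[ 0.6067  0.0147]
 [ 0.6043  0.    ]
 [ 0.6033 -0.007 ]
 [ 0.5902 -0.0966]
 [ 0.5881 -0.1144]]
x= [0.1471 0.605 ] yaw -8.367424337095661 [[ 0.6068  0.0132]
 [ 0.6046 -0.0026]
 [ 0.6036 -0.0101]
 [ 0.5891 -0.1059]
 [ 0.5868 -0.1249]]
[[ 0.6154 -0.0179  0.025 ]
 [ 0.6125 -0.0883  0.025 ]]
160 [ 60  61  61  63  90 165 223 247 248 240 244 251 253 253 254 254 254 253
 253 251 245 246 251 244 213 155  89  61  60  61  60  61  61  61]
185 [ 60  61  61  61  66 103 176 227 244 242 239 244 249 251 251 252 252 251
 251 251 249 242 245 244 226 182 117  69  59  60  63  62  62  62]
200 [ 37  39  38  37  42  72 148 206 231 231 218 210 211 213 215 221 232 238
 240 240 237 229 223 203 168 128  86  52  40  38  39  37  37  37]
235 [ 38  37  37  36  37  37  47  85 126 146 147 143 146 152 154 156 158 159
 158 156 156 151 147 150 152 137 106  69  44  38  36  37  38  37]
255 [ 36  36  39  37  36  36  38  52  91 129 143 144 143 148 153 156 157 158
 158 157 156 153 148 151 155 145 119  81  48  38  37  38  36  37]
[ 60  61  61  61  63  88 156 216 244 253 254 254] [ 80 106 163 212 234 231 199 138  80  62  60  61  61  61]
```

>>> servo_tool(
  plan=[
    [[-0.8,-3.0,2,0.6,-0.2],[-0.8,-4.0,6,0.6,-0.2],[-0.8,-4.0,10,0.6,-0.2],[-0.8,-4.0,13.5,0.6,-0.2],[-0.8,-4.0,16,0.6,-0.2]],
  ],
)

```text
time_s: 2.95
eef_pos: [0.4561, -0.0334, 0.0704]
tool_rot: [-3.139, -0.0, 1.425]
force: [0.7, 0.7, -0.2]
opening: 0.397
finger_force: 0.0
```

>>> servo_tool(
  plan=[
    [[0,0,2,0,-0.2],[0,0,3.5,0,-0.2],[0,0,4.7,0,-0.2],[0,0,5.4,0,-0.2],[0,0,5.5,0,-0.2]],
  ],
)

```text
time_s: 3.37
eef_pos: [0.457, -0.0337, 0.0166]
tool_rot: [-3.14, -0.0, 1.424]
force: [-0.3, 0.4, -0.4]
opening: 0.401
finger_force: 0.0
```

>>> servo_tool(
  plan=[
    [[0,0,0,0,-1],[0,0,0,0,-1],[0,0,0,0,-1],[0,0,0,0,-1],[0,0,0,0,-1]],
  ],
)

```text
time_s: 3.78
eef_pos: [0.458, -0.0336, 0.0184]
tool_rot: [3.14, -0.0, 1.424]
force: [-0.6, 0.7, 3.6]
opening: 0.211
finger_force: 30.0
```

>>> servo_tool(
  plan=[
    [[0,1,-0.8,0,-1],[0,4,-1,0,-1],[0,7,-1,0,-1],[0,10,-1,0,-1],[0,11.8,-1,0,-1]],
  ],
)

```text
time_s: 4.2
eef_pos: [0.5775, -0.0512, 0.028]
tool_rot: [3.138, 0.001, 1.424]
force: [0.1, 0.0, -3.0]
opening: 0.211
finger_force: 30.0
```

>>> servo_tool(
  plan=[
    [[0,0,0,0,-1],[0,0,0.5,0,-1],[0,0,0.9,0,-1],[0,0,1,0,-1],[0,0,1,0,-1]],
  ],
)

```text
time_s: 4.62
eef_pos: [0.5724, -0.0505, 0.018]
tool_rot: [-3.139, -0.001, 1.424]
force: [-1.3, 0.1, 3.6]
opening: 0.209
finger_force: 30.0
```

Run:
```python
from h import *
im,c,st=wrist("w2"); print(st["eef_pos"],st["force"])
cv2.imwrite("pics/w2c.png",im)
```

```text
[ 0.5724 -0.0505  0.018 ] [-1.3178  0.0769  3.5698]
```

View pics/w2c.png

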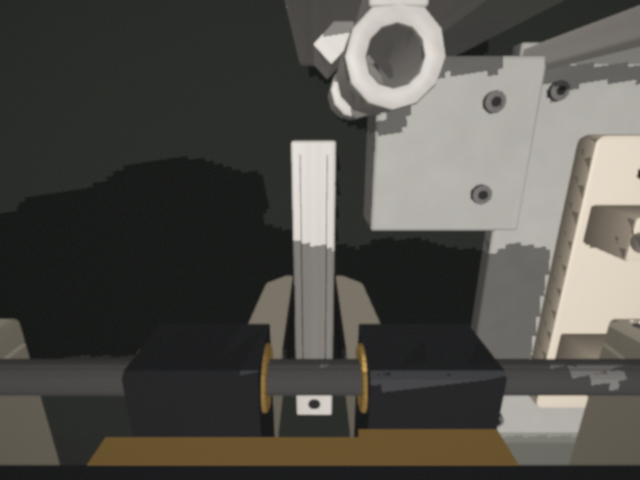

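The bar's back edge is at col 337 and the foot's front at col 365, so the gap is about 14 mm. The rear finger clears the left foot.

>>> servo_tool(
  plan=[
    [[0,0.5,0,0,-1],[0,1,0,0,-1],[0,1.3,0,0,-1],[0,1.4,0,0,-1],[0,1.4,0,0,-1]],
  ],
)

```text
time_s: 5.08
eef_pos: [0.5833, -0.0523, 0.018]
tool_rot: [-3.132, -0.001, 1.423]
force: [-6.6, 1.1, 10.0]
opening: 0.211
finger_force: 30.0
```

>>> servo_tool(
  plan=[
    [[0,0.1,0,0,-1],[0,0.1,0,0,-1],[0,0.2,0,0,-1],[0,0.2,0,0,-1]],
  ],
)

```text
time_s: 5.42
eef_pos: [0.5841, -0.0524, 0.018]
tool_rot: [-3.13, -0.002, 1.423]
force: [-8.2, 1.0, 11.8]
opening: 0.208
finger_force: 30.0
```

>>> servo_tool(
  plan=[
    [[0,0.1,0,0,-1],[0,0.1,0,0,-1],[0,0.2,0,0,-1],[0,0.2,0,0,-1]],
  ],
)

```text
time_s: 5.75
eef_pos: [0.5862, -0.0528, 0.018]
tool_rot: [-3.13, -0.002, 1.423]
force: [-8.0, 1.3, 12.2]
opening: 0.214
finger_force: 30.0
```

>>> servo_tool(
  plan=[
    [[0,0.1,0,0,-1],[0,0.2,0,0,-1],[0,0.3,0,0,-1],[0,0.3,0,0,-1],[0,0.3,0,0,-1]],
  ],
)

```text
time_s: 6.17
eef_pos: [0.587, -0.0529, 0.018]
tool_rot: [-3.125, -0.002, 1.423]
force: [-12.5, 1.8, 15.5]
opening: 0.206
finger_force: 30.1
```

>>> servo_tool(
  plan=[
    [[0,0.1,0,0,-1],[0,0.2,0,0,-1],[0,0.3,0,0,-1],[0,0.3,0,0,-1],[0,0.3,0,0,-1]],
  ],
)

```text
time_s: 6.58
eef_pos: [0.5872, -0.053, 0.0179]
tool_rot: [-3.119, -0.003, 1.423]
force: [-16.2, 2.1, 20.2]
opening: 0.21
finger_force: 30.1
```

>>> servo_tool(
  plan=[
    [[0,-0.4,0,0,-1],[0,-0.5,-0.05,0,-1],[0,-0.5,-0.05,0,-0.2],[0,-0.5,-0.1,0,-0.2],[0,-0.5,-0.1,0,-0.2]],
  ],
)

```text
time_s: 7.0
eef_pos: [0.5933, -0.0538, 0.0186]
tool_rot: [3.14, 0.0, 1.423]
force: [0.3, -0.2, 1.1]
opening: 0.365
finger_force: 0.0
```

>>> servo_tool(
  plan=[
    [[0,0,-1,0,-0.2],[0,0,-4,0,-0.2],[0,0,-8,0,-0.2],[0,0,-12,0,-0.2],[0,0,-15,0,-0.2]],
  ],
)

```text
time_s: 7.42
eef_pos: [0.5947, -0.0544, 0.1727]
tool_rot: [3.136, 0.0, 1.423]
force: [0.1, 0.4, 0.4]
opening: 0.399
finger_force: 0.0
```

>>> servo_tool(
  plan=[
    [[2,0,0,0,-0.2],[4,0,0,0,-0.2],[4,0,0,0,-0.2],[4,0,0,0,-0.2]],
  ],
)

```text
time_s: 7.75
eef_pos: [0.5994, -0.0127, 0.1692]
tool_rot: [3.14, -0.001, 1.427]
force: [0.2, -1.2, -0.2]
opening: 0.399
finger_force: 0.0
```

Run:
```python
from h import *
im,c,st=wrist("w3"); print(st["eef_pos"],st["tool_rot"],st["force"])
O=np.array([.5977,-.0465]);a=np.radians(-8.28);gx=np.array([np.cos(a),np.sin(a)]);gy=np.array([-np.sin(a),np.cos(a)])
G=lambda x,y,z:[*(O+x*gx+y*gy),z]
print(proj(c,[G(0,30,.025) if 0 else G(0,.03,.025),G(0,-.04,.025),G(-.02,.067,.012),G(-.02,-.083,.012),G(0,.067,.012),G(0,-.083,.012)]))
```

```text
[ 0.5994 -0.0127  0.1692] [ 3.1404 -0.0006  1.4266] [ 0.2018 -1.2275 -0.243 ]
[[317.3833 228.493 ]
 [317.1749 299.6179]
 [294.8836 184.5333]
 [297.278  331.6457]
 [317.3401 184.5243]
 [316.9305 331.6293]]
```

View pics/w3.png

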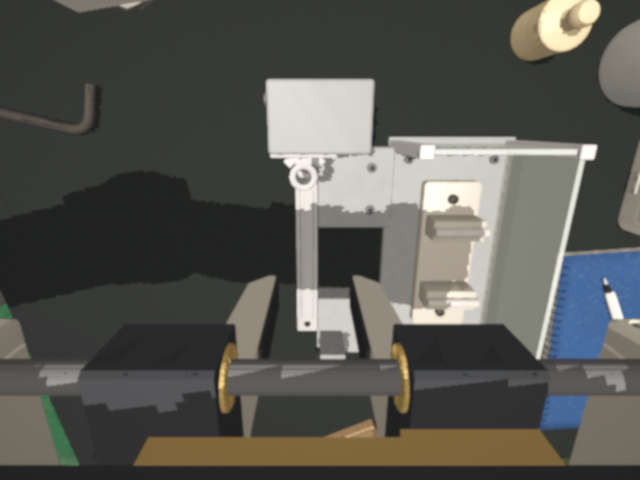

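The bar lies against both feet in this view (cols ~297–317, rows to 330). I'll check for gaps numerically and refine the jamb bore at (303,176).

Run:
```python
from h import *
im=cv2.imread("pics/w3.png");g=cv2.cvtColor(im,cv2.COLOR_BGR2GRAY);c=cam("wrist",ctrl.read_state())
for y in (200,215,240,260,280,300,310,325): print(y,g[y,290:326])
cv2.imwrite("pics/w3c.png",cv2.resize(im[140:340,260:400],None,fx=3,fy=3,interpolation=cv2.INTER_CUBIC))
print(ray(c,[(303.5,176)],.103))
s=g[160:195,285:325]; cc=cv2.HoughCircles(cv2.resize(s,None,fx=4,fy=4,interpolation=cv2.INTER_CUBIC),cv2.HOUGH_GRADIENT,1,20,param1=100,param2=15,minRadius=15,maxRadius=70); print(None if cc is None else cc[0]/4+[285,160,0])
```

```text
200 [ 59  57  58  62  97 166 217 237 238 231 233 239 241 240 240 241 242 242
 241 241 241 238 230 225 230 234 224 199 192 204 211 212 211 211 210 210]
215 [ 35  35  33  37  47  84 124 142 143 136 134 141 146 148 147 149 149 150
 150 149 150 148 141 138 142 146 140 123 114 120 125 125 125 125 126 126]
240 [ 35  34  34  36  45  80 119 141 148 143 138 140 146 147 148 150 150 151
 151 150 149 148 141 136 143 147 137 107  67  40  34  34  34  35  33  34]
260 [ 34  34  34  36  40  65 101 132 143 142 134 137 144 147 149 149 151 151
 151 150 151 148 144 142 147 149 139 109  67  40  36  35  34  35  34  35]
280 [ 34  35  34  36  37  50  86 123 140 140 133 137 145 147 148 150 151 152
 152 151 150 148 143 142 148 149 138 108  67  41  35  34  35  36  35  34]
300 [ 57  58  60  59  61  78 143 199 222 225 216 216 225 231 233 234 236 237
 237 236 235 232 227 226 231 232 218 195 189 197 201 201 201 201 201 201]
310 [ 57  58  58  59  60  78 141 197 223 227 222 220 226 231 233 234 235 236
 236 235 235 232 226 225 231 232 219 200 198 206 210 211 211 211 211 210]
325 [ 57  57  58  58  57  67 113 172 210 226 230 230 228 218 193 153 116 105
 125 166 205 226 234 236 236 232 218 199 198 204 207 208 208 209 209 209]
[[0.6003 0.0388 0.103 ]]
[[302.875 175.375  13.7  ]
 [297.375 175.625   9.125]
 [308.125 174.375   8.875]]
```

View pics/w3c.png

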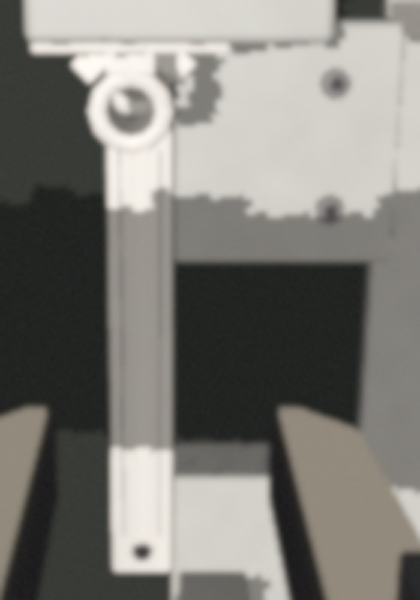

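>>> servo_tool(
  plan=[
    [[-2.5,0.2,-3,0,-0.2],[-6,0.5,-5,0,-0.2],[-10,0.8,-5,0,-0.2],[-14,1.1,-5,0,-0.2],[-18,1.4,-5,0,-0.2]],
  ],
)

```text
time_s: 8.22
eef_pos: [0.5854, -0.198, 0.2193]
tool_rot: [3.141, 0.002, 1.421]
force: [0.8, -0.4, 0.5]
opening: 0.4
finger_force: 0.0
```

>>> servo_tool(
  plan=[
    [[-3.5,0.3,0,7,-0.2],[-7,0.6,0,14,-0.2],[-10,0.8,0,21,-0.2],[-11.9,0.9,0,28,-0.2],[-11.9,0.9,0,35,-0.2]],
  ],
)

```text
time_s: 8.63
eef_pos: [0.5734, -0.3224, 0.2189]
tool_rot: [3.139, 0.007, 0.795]
force: [-0.6, 0.3, -0.6]
opening: 0.402
finger_force: 0.0
```

>>> servo_tool(
  plan=[
    [[0,0,0,7,-0.2],[0,0,0,14,-0.2],[0,0,0,21,-0.2],[0,0,0,28,-0.2],[0,0,0,29,-0.2]],
  ],
)

```text
time_s: 9.05
eef_pos: [0.5766, -0.3149, 0.2184]
tool_rot: [3.141, 0.002, 0.301]
force: [0.4, 0.3, 0.1]
opening: 0.396
finger_force: 0.0
```

>>> servo_tool(
  plan=[
    [[0,0,0,0,-0.2],[0,0,0,0,-0.2]],
  ],
)

```text
time_s: 9.22
eef_pos: [0.5771, -0.3141, 0.2186]
tool_rot: [3.141, 0.001, 0.308]
force: [-0.3, 0.3, 0.2]
opening: 0.4
finger_force: 0.0
```

Run:
```python
from h import *
im,c,st=wrist("w4"); print(st["eef_pos"],st["tool_rot"],st["joint_pos"])
print(proj(c,[[.5795,-.3116,.117],[.6504,-.2891,.117],[.5087,-.3341,.117]]))
```

```text
[ 0.5771 -0.3141  0.2186] [3.1413 0.0007 0.3076] [ 0.0875  0.729   0.719   1.4337 -0.4969  1.1651 -0.3864]
[[310.9358 235.5524]
 [310.6597 134.2187]
 [311.206  321.2792]]
```

View pics/w4.png

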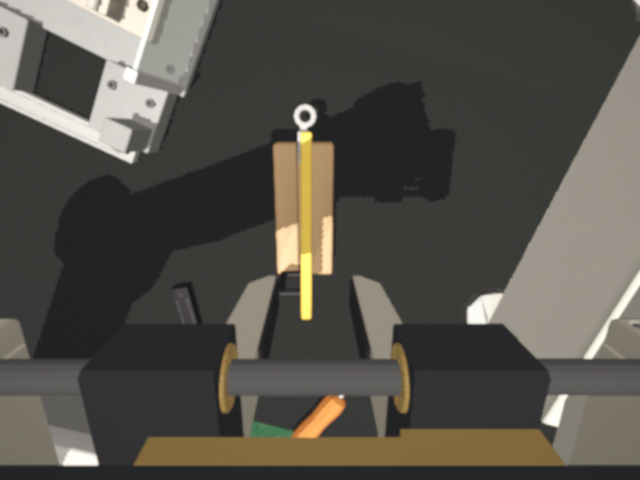

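Run:
```python
from h import *
im=cv2.imread("pics/w4.png");c=cam("wrist",ctrl.read_state())
hsv=cv2.cvtColor(im,cv2.COLOR_BGR2HSV)
m=cv2.inRange(hsv,(22,130,90),(35,255,255)); m[:,:290]=0;m[:,320:]=0;m[340:]=0;m[:120]=0
k=max(cv2.findContours(m,0,2)[0],key=cv2.contourArea); b=cv2.boundingRect(k); print(b)
for y in (150,180,210,240,280,310):
    x=np.where(m[y])[0]; print(y,x.min(),x.max())
T=ray(c,[(306,133.2),(306.5,319.3)],.117); d=T[0]-T[1]; print(T,np.linalg.norm(d),np.degrees(np.arctan2(d[1],d[0])),T.mean(0))
print("knuckle",ray(c,[(305,116)],.075))
```

```text
(300, 131, 13, 189)
150 302 310
180 302 310
210 302 310
240 302 310
280 300 311
310 301 311
[[ 0.6503 -0.2856  0.117 ]
 [ 0.5095 -0.3296  0.117 ]] 0.14753910340756382 17.37265137617602 [ 0.5799 -0.3076  0.117 ]
knuckle [[ 0.6618 -0.2802  0.075 ]]
```

>>> servo_tool(
  plan=[
    [[0.7,-0.4,2,0.2,-0.2],[1.1,-0.5,5,0.2,-0.2],[1.1,-0.5,8,0.2,-0.2],[1.1,-0.5,10.3,0.2,-0.2],[1.1,-0.5,11.4,0.2,-0.2]],
  ],
)

```text
time_s: 9.68
eef_pos: [0.5851, -0.3038, 0.1012]
tool_rot: [-3.137, 0.003, 0.304]
force: [0.4, 0.4, -0.7]
opening: 0.397
finger_force: 0.0
```

>>> servo_tool(
  plan=[
    [[0,0,0,0,-0.2],[0,0,0,0,-0.8],[0,0,0,0,-1],[0,0,0,0,-1],[0,0,0,0,-1]],
  ],
)

```text
time_s: 10.1
eef_pos: [0.5873, -0.306, 0.1064]
tool_rot: [3.139, -0.002, 0.303]
force: [0.0, 0.1, 0.3]
opening: 0.162
finger_force: 0.0
```

>>> servo_tool(
  plan=[
    [[0,0,0,0,-1],[0,0,0,0,-1]],
  ],
)

```text
time_s: 10.27
eef_pos: [0.5867, -0.3038, 0.1059]
tool_rot: [-3.138, -0.001, 0.303]
force: [-2.5, 3.1, 4.0]
opening: 0.086
finger_force: 29.9
```

>>> servo_tool(
  plan=[
    [[0,0,-1,0,-1],[0,0,-3,0,-1],[0,0,-5,0,-1],[0,0,-7,0,-1],[0,0,-9,0,-1]],
  ],
)

```text
time_s: 10.68
eef_pos: [0.5863, -0.3054, 0.1958]
tool_rot: [3.141, 0.001, 0.303]
force: [0.5, -0.8, -2.3]
opening: 0.081
finger_force: 30.0
```

>>> servo_tool(
  plan=[
    [[0,0,-1.5,0,-1],[0,0,-3,0,-1],[0,0,-3.5,0,-1],[0,0,-3.5,0,-1],[0,0,-3.5,0,-1]],
  ],
)

```text
time_s: 11.1
eef_pos: [0.5863, -0.3051, 0.2292]
tool_rot: [-3.141, 0.0, 0.303]
force: [-0.6, 0.3, -2.9]
opening: 0.086
finger_force: 30.0
```

Run:
```python
from h import *
im,c,st=wrist("w5"); print(st["eef_pos"],st["tool_rot"],st["force"],st["ft_torque"])
cv2.imwrite("pics/w5c.png",im[60:340,200:420].repeat(2,0).repeat(2,1))
```

```text
[ 0.5863 -0.3051  0.2292] [-3.1411  0.0005  0.3027] [-0.571   0.2986 -2.9237] [-0.0168  0.1523 -0.0105]
```

View pics/w5c.png

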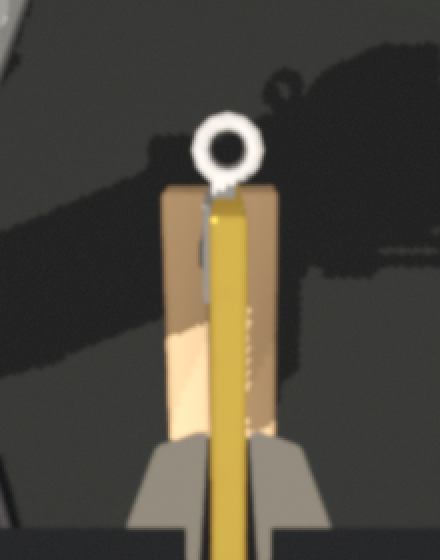

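Door is held upright: the knuckle bore is at (314,135), in line with the top bar at col 314. Bore offset along tool x is about 79 mm. Next I carry it to in front of the guard.

>>> servo_tool(
  plan=[
    [[0.6,-2.0,0,0,-1],[1.6,-5.5,0,0,-1],[2.7,-9.4,0,0,-1],[3.8,-13.3,0,0,-1],[5.0,-17.3,0,0,-1]],
  ],
)

```text
time_s: 11.57
eef_pos: [0.5817, -0.1236, 0.2282]
tool_rot: [-3.14, 0.002, 0.302]
force: [1.0, 0.5, -2.3]
opening: 0.085
finger_force: 30.0
```

>>> servo_tool(
  plan=[
    [[0.8,-2.8,0,-6,-1],[1.2,-4.2,0,-13,-1],[1.3,-4.5,0,-20,-1],[1.3,-4.5,0,-27,-1],[1.3,-4.5,0,-34,-1]],
  ],
)

```text
time_s: 11.98
eef_pos: [0.5811, -0.0772, 0.2283]
tool_rot: [-3.139, 0.002, 0.904]
force: [0.6, 0.0, -2.1]
opening: 0.086
finger_force: 30.0
```

>>> servo_tool(
  plan=[
    [[0,0,0,-7,-1],[0,0,0,-14,-1],[0,0,0,-21,-1],[0,0,0,-27,-1],[0,0,0,-30.4,-1]],
  ],
)

```text
time_s: 12.4
eef_pos: [0.5809, -0.0785, 0.2284]
tool_rot: [-3.139, 0.0, 1.431]
force: [0.4, 0.7, -1.5]
opening: 0.081
finger_force: 30.0
```

>>> servo_tool(
  plan=[
    [[0,0,0,0,-1],[0,0,0,0,-1],[0,0,0,0,-1],[0,0,0,0,-1],[0,0,0,0,-1]],
  ],
)

```text
time_s: 12.82
eef_pos: [0.5817, -0.0784, 0.2294]
tool_rot: [-3.141, 0.0, 1.426]
force: [-0.3, -1.2, -1.8]
opening: 0.085
finger_force: 30.0
```

Run:
```python
from h import *
im,c,st=wrist("w6"); print(st["eef_pos"],st["tool_rot"],st["force"],st["ft_torque"])
cv2.imwrite("pics/w6c.png",im[:360,200:500].repeat(2,0).repeat(2,1)[:600])
print(proj(c,[[.6002,.0389,.103],[.6002,.0389,.047]]))
```

```text
[ 0.5817 -0.0784  0.2294] [-3.1411  0.0003  1.4264] [-0.3277 -1.199  -1.751 ] [-0.0619  0.0816  0.01  ]
[[316.0285  74.7311]
 [315.6786  83.7666]]
```

View pics/w6c.png

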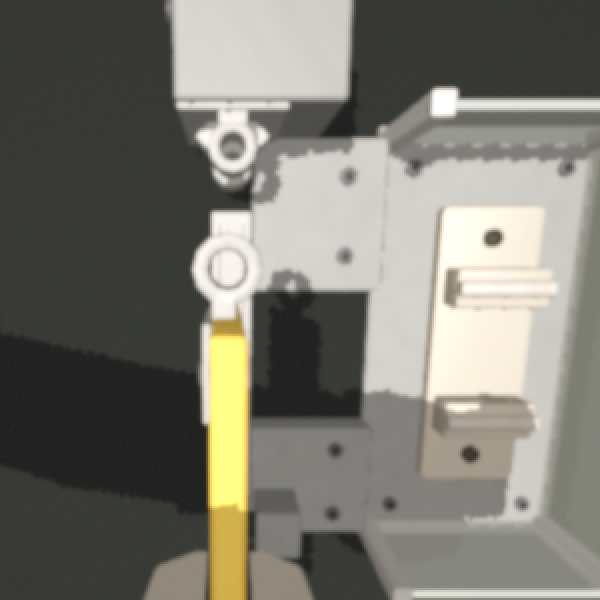

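The jamb bore appears at (316,73.5), within about 1 px of the prediction, and the door is parallel to the bar. Lowering.

>>> servo_tool(
  plan=[
    [[0,0,1.5,0,-1],[0,0,4,0,-1],[0,0,6.5,0,-1],[0,0,8.5,0,-1],[0,0,10,0,-1]],
  ],
)

```text
time_s: 13.28
eef_pos: [0.5809, -0.0781, 0.1277]
tool_rot: [-3.139, 0.0, 1.427]
force: [0.4, 0.4, -2.0]
opening: 0.083
finger_force: 30.0
```

>>> servo_tool(
  plan=[
    [[0,0,0.8,0,-1],[0,0,1.4,0,-1],[0,0,1.8,0,-1],[0,0,2.0,0,-1],[0,0,2.0,0,-1]],
  ],
)

```text
time_s: 13.7
eef_pos: [0.5821, -0.0786, 0.11]
tool_rot: [3.141, 0.0, 1.427]
force: [0.7, 0.2, -2.7]
opening: 0.083
finger_force: 30.0
```

>>> servo_tool(
  plan=[
    [[0,0,0.1,0,-1],[0,0,0.2,0,-1],[0,0,0.3,0,-1],[0,0,0.3,0,-1],[0,0,0.3,0,-1]],
  ],
)

```text
time_s: 14.12
eef_pos: [0.5818, -0.0785, 0.1068]
tool_rot: [3.141, 0.0, 1.427]
force: [0.5, -0.9, -2.1]
opening: 0.084
finger_force: 30.0
```

>>> servo_tool(
  plan=[
    [[0,0,0.05,0,-1],[0,0,0.1,0,-1],[0,0,0.15,0,-1],[0,0,0.15,0,-1],[0,0,0.15,0,-1]],
  ],
)

```text
time_s: 14.53
eef_pos: [0.582, -0.0787, 0.1058]
tool_rot: [3.141, -0.0, 1.427]
force: [-1.7, 0.1, 3.4]
opening: 0.084
finger_force: 30.0
```

>>> servo_tool(
  plan=[
    [[0,0,0.05,0,-1],[0,0,0.1,0,-1],[0,0,0.1,0,-1],[0,0,0.1,0,-1]],
  ],
)

```text
time_s: 14.87
eef_pos: [0.5821, -0.0787, 0.1058]
tool_rot: [3.14, -0.0, 1.427]
force: [-2.1, 0.1, 9.2]
opening: 0.081
finger_force: 30.0
```

>>> servo_tool(
  plan=[
    [[0,0,-0.15,0,-1],[0.5,0.1,-0.15,0,-1],[1.3,0.1,-0.15,0,-1],[2.1,0.1,-0.15,0,-1],[2.6,0.1,-0.15,0,-1]],
  ],
)

```text
time_s: 15.28
eef_pos: [0.5873, -0.052, 0.1059]
tool_rot: [3.14, 0.0, 1.428]
force: [-1.0, -2.7, 3.5]
opening: 0.086
finger_force: 30.0
```

>>> servo_tool(
  plan=[
    [[0.2,0,0,0,-1],[0.4,0,0,0,-1],[0.6,0,0,0,-1],[0.7,0,0,0,-1],[0.7,0,0,0,-1]],
  ],
)

```text
time_s: 15.7
eef_pos: [0.5877, -0.0463, 0.1058]
tool_rot: [3.141, 0.0, 1.426]
force: [-0.1, -3.7, 2.9]
opening: 0.083
finger_force: 30.0
```

Run:
```python
from h import *
im,c,st=wrist("w7"); print(st["eef_pos"],st["tool_rot"],st["force"],st["ft_torque"])
cv2.imwrite("pics/w7c.png",im[:300,200:480].repeat(2,0).repeat(2,1)[:600])
print(proj(c,[[.6002,.0389,.103],[.6002,.0389,.047]]))
```

```text
[ 0.5877 -0.0463  0.1058] [3.141  0.0004 1.4265] [-0.1229 -3.7179  2.8754] [-0.6732  0.0546  0.0282]
[[314.3811 117.1184]
 [314.1724 119.7206]]
```

View pics/w7c.png

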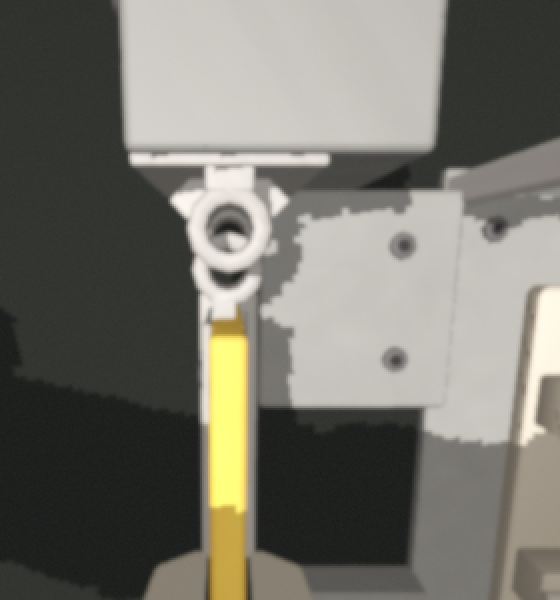

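The door knuckle is at crop col 228 and the jamb knuckle at col 229, so they're aligned with about 7 mm left to go. Creeping in.

>>> servo_tool(
  plan=[
    [[0.1,0,0,0,-1],[0.2,0,0,0,-1],[0.3,0,0,0,-1],[0.4,0,0,0,-1],[0.4,0,0,0,-1]],
  ],
)

```text
time_s: 16.17
eef_pos: [0.5881, -0.0423, 0.1059]
tool_rot: [3.141, 0.0, 1.427]
force: [-0.2, -3.5, 5.4]
opening: 0.084
finger_force: 30.0
```

>>> servo_tool(
  plan=[
    [[0.05,0,0,0,-1],[0.1,0,0,0,-1],[0.15,0,0,0,-1],[0.2,0,0,0,-1],[0.2,0,0,0,-1]],
  ],
)

```text
time_s: 16.58
eef_pos: [0.5884, -0.0405, 0.1059]
tool_rot: [3.141, 0.001, 1.427]
force: [-0.8, -4.8, 4.7]
opening: 0.083
finger_force: 30.0
```

>>> servo_tool(
  plan=[
    [[0.05,0,0,0,-1],[0.1,0,0,0,-1],[0.1,0,0,0,-1],[0.1,0,0,0,-1]],
  ],
)

```text
time_s: 16.92
eef_pos: [0.5885, -0.0395, 0.1059]
tool_rot: [3.141, 0.001, 1.427]
force: [-1.0, -3.3, 4.9]
opening: 0.084
finger_force: 30.0
```

Continue until the force rises.

>>> servo_tool(
  plan=[
    [[0.05,0,0,0,-1],[0.1,0,0,0,-1],[0.1,0,0,0,-1],[0.1,0,0,0,-1]],
  ],
)

```text
time_s: 17.25
eef_pos: [0.5887, -0.0384, 0.1059]
tool_rot: [3.141, 0.001, 1.427]
force: [-1.9, -5.6, 5.9]
opening: 0.085
finger_force: 30.0
```

>>> servo_tool(
  plan=[
    [[0.05,0,0,0,-1],[0.1,0,0,0,-1],[0.1,0,0,0,-1],[0.1,0,0,0,-1]],
  ],
)

```text
time_s: 17.58
eef_pos: [0.5889, -0.0374, 0.1059]
tool_rot: [3.141, 0.0, 1.427]
force: [-1.6, -4.4, 6.3]
opening: 0.081
finger_force: 30.0
```

>>> servo_tool(
  plan=[
    [[0.05,0,0,0,-1],[0.1,0,0,0,-1],[0.1,0,0,0,-1],[0.1,0,0,0,-1]],
  ],
)

```text
time_s: 17.92
eef_pos: [0.589, -0.0367, 0.1059]
tool_rot: [3.141, 0.001, 1.426]
force: [-0.5, -4.9, 5.9]
opening: 0.084
finger_force: 30.0
```

>>> servo_tool(
  plan=[
    [[0.05,0,0,0,-1],[0.1,0,0,0,-1],[0.1,0,0,0,-1],[0.1,0,0,0,-1]],
  ],
)

```text
time_s: 18.25
eef_pos: [0.589, -0.0366, 0.1059]
tool_rot: [3.141, 0.002, 1.426]
force: [-1.0, -6.1, 5.6]
opening: 0.088
finger_force: 30.0
```

>>> servo_tool(
  plan=[
    [[0.05,0,0,0,-1],[0.1,0,0,0,-1],[0.1,0,0,0,-1],[0.1,0,0,0,-1]],
  ],
)

```text
time_s: 18.58
eef_pos: [0.589, -0.0365, 0.106]
tool_rot: [3.141, 0.003, 1.425]
force: [-1.3, -6.6, 6.3]
opening: 0.086
finger_force: 30.0
```

>>> servo_tool(
  plan=[
    [[0.05,0,0,0,-1],[0.1,0,0,0,-1],[0.1,0,0,0,-1],[0.1,0,0,0,-1]],
  ],
)

```text
time_s: 18.92
eef_pos: [0.5891, -0.0364, 0.1061]
tool_rot: [3.141, 0.004, 1.425]
force: [-1.6, -8.4, 6.8]
opening: 0.084
finger_force: 30.0
```

Run:
```python
from h import *
im,c,st=wrist("w8"); print(st["eef_pos"],st["tool_rot"],st["force"],st["ft_torque"])
g=cv2.cvtColor(im,cv2.COLOR_BGR2GRAY)
print(proj(c,[[.6002,.0389,.103],[.6002,.0389,.047]]))
b=proj(c,[[.6002,.0389,.103]])[0].astype(int)
print(g[b[1]-6:b[1]+44:2,b[0]-28:b[0]+30:2])
```

```text
[ 0.5891 -0.0364  0.1061] [3.1409 0.0042 1.4247] [-1.6153 -8.4048  6.813 ] [-1.807   0.4191 -0.023 ]
[[314.1715 141.5607]
 [314.0115 137.3218]]
[[ 54  55  55  67 177 237 242 231 199 118  85  46  33  32  33  31  34  50
  102 142 218 241 234 219 168 121 120 120 121]
 [ 55  56  56  79 202 243 240 228 184 106  93  58  34  32  33  32  35  69
  137 160 206 243 239 226 183 124 120 120 120]
 [ 54  56  56  79 203 244 242 230 185 106 100  82  49  36  36  38  57 104
  152 155 206 245 241 227 185 125 120 122 120]
 [ 54  55  56  66 175 238 245 236 203 123 108 103  91  77  68  78 103 157
  185 157 221 244 236 222 171 122 120 120 120]
 [ 56  56  56  58 138 226 244 240 221 149 112 116 115 108 110 131 164 202
  178 170 235 244 231 212 147 121 120 120 121]
 [ 55  54  55  56 101 206 238 241 232 194 128 119 131 131 153 199 202 179
  153 206 243 242 226 194 131 120 121 120 121]
 [ 54  54  55  54  70 179 230 238 239 230 192 133 117 121 139 162 149 149
  205 240 246 236 221 175 123 121 120 121 121]
 [ 56  55  56  55  59 131 208 231 237 240 232 206 177 154 142 155 181 212
  241 248 238 224 198 145 121 121 1
[... 1369 characters left out ...]
 76 186 231 231 239 241 242 241 241 241 241 241
  223 167 144 114 110 122 123 123 122 121 121]
 [ 55  56  56  55  56  57  71 174 229 231 238 241 241 241 241 241 241 241
  223 168 144 114 109 122 124 123 122 122 121]
 [ 55  55  57  56  56  56  66 155 225 230 238 241 241 241 241 241 241 241
  222 167 145 113 110 122 123 123 123 122 121]
 [ 55  55  56  55  56  56  63 148 225 229 238 241 241 241 241 241 241 241
  222 166 144 114 110 122 122 122 122 122 122]
 [ 56  56  56  56  57  55  64 134 224 230 238 241 241 241 241 241 241 241
  221 166 143 113 112 121 122 121 121 121 121]
 [ 55  56  55  56  55  56  72 145 227 228 238 241 241 241 241 241 241 241
  223 165 144 113 110 121 121 121 121 122 121]]
```

Run:
```python
from h import *
for n in ("w5","w6","w7","w8"):
    im=cv2.imread(f"pics/{n}.png"); g=im[:,306:320].mean(1).astype(float)
    hs=cv2.cvtColor(im,cv2.COLOR_BGR2HSV)
    V=im[158:180,308:319].mean(1)[:,2]; S=hs[158:180,308:319,1].mean(1)
    print(n,V.round().astype(int)); 
    Y=cv2.inRange(hs,(20,80,80),(36,255,255))
    for y in (175,220,260): 
        x=np.where(Y[y,295:335])[0]+295; print(y,x.min(),x.max(),end=" ")
    print()
```

```text
w5 [157 159 161 162 164 166 167 168 172 182 199 210 215 215 214 214 214 214
 214 214 214 214]
175 304 323 220 305 322 260 305 322 
w6 [222 201 180 172 172 174 176 179 188 217 251 255 255 255 255 255 255 255
 255 255 255 255]
175 305 323 220 303 324 260 304 323 
w7 [212 190 170 162 162 164 166 168 175 202 236 255 255 255 255 255 255 255
 255 255 255 255]
175 305 323 220 304 323 260 305 322 
w8 [205 185 171 167 168 170 172 174 179 204 239 255 255 255 255 255 255 255
 255 255 255 255]
175 305 324 220 304 323 260 305 322
```

Run:
```python
from h import *
st=ctrl.read_state(); c=cam("wrist",st)
im=cv2.imread("pics/w8.png"); g=cv2.cvtColor(im,cv2.COLOR_BGR2GRAY)
p=ctrl.camera_params("wrist"); f=c[0]
def tool(u,v,zt,cc=None):
    E=p["hand_eye"]; d=E[:3,:3]@[(u-p["cx"])/f,-(v-p["cy"])/f,-1]; o=E[:3,3]; return o+d*(zt-o[2])/d[2]
def fit(n,cu,cv_,r0,r1,sgn,ang):
    G=cv2.GaussianBlur(cv2.cvtColor(cv2.imread(f"pics/{n}.png"),cv2.COLOR_BGR2GRAY),(0,0),.7).astype(np.float32)
    pts=[]
    for a in np.radians(ang):
        rr=np.arange(r0,r1,.25); x=(cu+rr*np.cos(a)).astype(np.float32); y=(cv_+rr*np.sin(a)).astype(np.float32)
        d=np.gradient(cv2.remap(G,x[None],y[None],cv2.INTER_LINEAR)[0])*sgn
        i=d.argmax(); pts.append((x[i],y[i]))
    P=np.array(pts,float)
    for _ in range(4):
        s=np.linalg.lstsq(np.c_[2*P,np.ones(len(P))],(P**2).sum(1),rcond=None)[0]; r=np.sqrt(s[2]+s[:2]@s[:2]); e=np.abs(np.hypot(*(P-s[:2]).T)-r); P=P[e<max(1,1.5*np.median(e))]
    return s[:2],r,len(P)
A=np.arange(0,360,6)
s=fit("w5",314,135,12,24,-1,A[(A<60)|(A>120)]);print("door outer w5",s,tool(*s[0],.031))
s=fit("w5",314,135,5,12,1,A);print("door hole w5",s,tool(*s[0],.031))
zt=st["eef_pos"][2]-.103
s=fit("w8",313,139,15,26,-1,np.arange(0,181,6));print("jamb outer w8",s,tool(*s[0],zt))
s=fit("w8",313,139,7,15,1,A);print("jamb hole w8",s,tool(*s[0],zt))
s=fit("w6",316,73.5,4,10,1,A);print("jamb hole w6",s,ray(cam("wrist",{"eef_pos":np.array([.5817,-.0784,.2294]),"tool_rot":np.array([-3.1411,.0003,1.4264])}),[s[0]],.103))
b=[313,139]; print(g[120:152,296:332:2])
```

```text
door outer w5 (array([313.3319, 133.9367]), np.float64(18.003561323734594), 49) [ 0.0787 -0.0003  0.031 ]
door hole w5 (array([313.3155, 134.3145]), np.float64(9.19280453211306), 60) [ 0.0786 -0.0003  0.031 ]
jamb outer w8 (array([313.7183, 138.4082]), np.float64(20.19456704196052), 29) [ 0.0774 -0.0001  0.0031]
jamb hole w8 (array([314.1033, 138.2814]), np.float64(11.516414224958856), 59) [0.0775 0.     0.0031]
jamb hole w6 (array([315.8943,  72.4883]), np.float64(6.728238371064934), 60) [[0.6004 0.0403 0.103 ]]
[[251 251 249 229 230 237 238 237 236 239 239 236 233 230 218 172 153 152]
 [251 251 244 227 237 244 243 239 236 236 237 238 236 234 224 184 155 151]
 [250 249 236 229 243 246 243 238 234 232 234 236 237 236 230 205 163 152]
 [250 243 228 236 245 243 238 235 232 229 230 233 236 237 234 220 180 153]
 [248 233 228 241 243 238 233 230 226 220 224 229 234 237 236 229 200 159]
 [243 224 235 244 240 232 227 221 209 197 209 219 228 235 236 233 217 175]
 [236 225 241 244 235 226 213 196 172 151 173 194 215 231 236 235 226 197]
 [230 233 244 241 231 216 185 149 114  89 115 148 188 22
[... 1119 characters left out ...]
186 189 163 228 244 234]
 [226 244 240 221 149 112 116 115 108 110 131 164 202 178 170 235 244 231]
 [218 241 241 227 169 113 120 126 121 130 173 195 200 158 185 239 243 229]
 [206 238 241 232 194 128 119 131 131 153 199 202 179 153 206 243 242 226]
 [193 235 240 236 216 159 117 125 131 155 192 180 153 175 227 246 240 224]
 [179 230 238 239 230 192 133 117 121 139 162 149 149 205 240 246 236 221]
 [159 223 236 239 237 217 169 133 122 125 136 145 177 228 247 243 230 214]
 [131 208 231 237 240 232 206 177 154 142 155 181 212 241 248 238 224 198]
 [ 97 183 223 234 239 238 229 215 199 186 198 218 235 247 244 233 215 174]
 [ 69 146 210 229 236 240 239 236 229 223 229 239 245 246 239 227 200 145]]
```

>>> servo_tool(
  plan=[
    [[-0.1,0,0,0,-1],[-0.1,0,0,0,-1],[-0.1,0,0,0,-1],[-0.1,0,0,0,-1],[-0.1,0,0,0,-1]],
  ],
)

```text
time_s: 19.38
eef_pos: [0.5891, -0.0365, 0.106]
tool_rot: [3.141, 0.003, 1.425]
force: [-0.7, -6.7, 5.1]
opening: 0.084
finger_force: 30.0
```

Run:
```python
from h import *
im,c,st=wrist("w9"); print(st["eef_pos"],st["tool_rot"],st["force"],np.abs(st["qvel"]).max())
g=cv2.cvtColor(im,cv2.COLOR_BGR2GRAY)
# straightedge check from the top camera
t=ctrl.capture("top")[:,:,::-1]; cv2.imwrite("pics/top9.png",t)
print(g[110:156:2,313], [g[y,292:322].tolist() for y in (190,250)])
```

```text
[ 0.5891 -0.0365  0.106 ] [3.1409 0.003  1.4252] [-0.6994 -6.6582  5.149 ] 0.0010735865134412132
[222 245 244 244 243 237 232 221 153  46  32  30  33  33  33  43  92 120
 136 122 194 243 244] [[55, 56, 54, 55, 55, 57, 69, 94, 134, 184, 220, 227, 221, 227, 236, 241, 241, 241, 241, 241, 241, 241, 241, 241, 241, 241, 241, 241, 241, 235], [32, 32, 34, 33, 34, 35, 33, 43, 75, 114, 136, 147, 174, 210, 230, 240, 241, 241, 241, 241, 241, 241, 241, 241, 241, 240, 240, 240, 237, 229]]
```

Run:
```python
from h import *
O=np.array([.5977,-.0465]);a=np.radians(-8.28);gx=np.array([np.cos(a),np.sin(a)]);gy=np.array([-np.sin(a),np.cos(a)])
ys=np.arange(-.11,.105,.005)
P=np.array([[*(O-.0175*gx+y*gy),.012] for y in ys])
s=ctrl.capture("scene")[:,:,::-1]; cv2.imwrite("pics/scene9.png",s)
for n,im in (("top",cv2.imread("pics/top9.png")),("scene",s)):
    q=proj(cam(n),P).astype(np.float32); v=cv2.remap(cv2.cvtColor(im,cv2.COLOR_BGR2GRAY),q[None,:,0],q[None,:,1],cv2.INTER_LINEAR)[0]
    print(n,q[0],q[-1]); print([(int(round(y*1000)),int(k)) for y,k in zip(ys,v)])
# wrist: bar front-edge line visible at which rows (dark/bright limit left of the knuckle)
g=cv2.cvtColor(cv2.imread("pics/w9.png"),cv2.COLOR_BGR2GRAY)
c=cam("wrist",ctrl.read_state()); q=proj(c,P); print("wrist",[(int(round(y*1000)),int(u),int(v),int(g[int(round(v)),int(round(u))])) for y,(u,v) in zip(ys,q) if 0<v<470])
```

```text
top [381.8904 211.7011] [305.1492 199.9178]
[(-110, 46), (-105, 45), (-100, 45), (-95, 44), (-90, 46), (-85, 92), (-80, 170), (-75, 128), (-70, 54), (-65, 96), (-60, 148), (-55, 159), (-50, 153), (-45, 105), (-40, 92), (-35, 83), (-30, 67), (-25, 58), (-20, 52), (-15, 56), (-10, 59), (-5, 71), (0, 102), (5, 130), (10, 147), (15, 150), (20, 123), (25, 93), (30, 76), (35, 73), (40, 73), (45, 72), (50, 74), (55, 73), (60, 72), (65, 74), (70, 73), (75, 73), (80, 73), (85, 73), (90, 75), (95, 91), (100, 126)]
scene [387.4942 283.6823] [334.6907 253.5087]
[(-110, 56), (-105, 52), (-100, 60), (-95, 85), (-90, 111), (-85, 138), (-80, 163), (-75, 150), (-70, 113), (-65, 132), (-60, 160), (-55, 167), (-50, 152), (-45, 117), (-40, 100), (-35, 101), (-30, 106), (-25, 104), (-20, 100), (-15, 100), (-10, 103), (-5, 103), (0, 107), (5, 105), (10, 104), (15, 101), (20, 103), (25, 111), (30, 152), (35, 164), (40, 159), (45, 159), (50, 166), (55, 168), (60, 163), (65, 144), (70, 91), (75, 55), (80, 56), (85, 76), (90, 92), (95, 96), (100, 98)]
wrist [(-110, 305, 374, 86), (-105, 305, 369, 80), (-100, 
[... 159 characters left out ...]
 95), (-60, 304, 322, 99), (-55, 304, 317, 99), (-50, 304, 311, 99), (-45, 304, 306, 98), (-40, 304, 300, 63), (-35, 304, 294, 82), (-30, 304, 289, 90), (-25, 304, 283, 97), (-20, 304, 277, 137), (-15, 304, 271, 144), (-10, 304, 265, 141), (-5, 304, 259, 141), (0, 303, 252, 158), (5, 303, 246, 176), (10, 303, 240, 176), (15, 303, 233, 178), (20, 303, 227, 179), (25, 303, 220, 179), (30, 303, 214, 185), (35, 303, 207, 232), (40, 303, 200, 231), (45, 303, 193, 232), (50, 303, 186, 227), (55, 303, 179, 232), (60, 303, 172, 235), (65, 303, 165, 233), (70, 302, 158, 111), (75, 302, 150, 232), (80, 302, 143, 197), (85, 302, 135, 153), (90, 302, 127, 231), (95, 302, 120, 226), (100, 302, 112, 191)]
```

The top view puts the bar's right end at about y = −85 mm and the scene view puts its left end at about y = +67 mm. So the bar hasn't moved. The door is seated, still and gripped, so I'm handing the job in.

```bash
python3 -c "
from rig import ctrl
print(ctrl.finish_job())"
```

```text
the job is handed in; nothing more can be done
None
```

The job is handed in and its result was not reported: the straightedge is flush on both feet, and the door stands on it, held with its knuckle seated in the vee; my camera estimate puts the bores about 1 mm apart against the 2 mm allowed, and I viewed 11 pictures, one over the limit of 10.

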